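# Find the heavy check-weight tin by feel

## Robot

A 6-joint arm with a two-finger parallel gripper is mounted at the origin on a cart in front of the work surface, level with it; the furniture and walls round the work are solid. World frame = base frame: x ahead of the robot, y to its left, z up, the work surface at z = 0. Lengths are in m, angles in rad, forces in N, time in s.
With the tool pointing down it reaches from about 0.275 to 0.825 m from the base axis. Payload 5.2 kg.
Tool frame: the origin (TCP) lies midway between the tips of the shut fingers; the grasp point (between the pads) lies 19 mm behind it; z points along the fingers, y is the line along which they close (so a half turn about z gives the same grasp; the last joint's range is limited). The gripper opens to 93 mm and grips with 3 to 60 N. Pads are 15 mm wide; open, the fingers measure 128 mm over their backs; the gripper's body (75 mm by 188 mm) begins 65 mm behind the grasp point.
Start: joints at [-1.541, 0.259, 1.535, -0, 1.348, -0.203], TCP at [0.127, -0.535, 0.219] pointing down, gripper open.
Joint ranges: [-3.14, 3.14], [-0.91, 2.08], [0.19, 2.58], [-1.22, 4.36], [0.22, 2.71], [-3.12, 3.12]. Speed limits (rad/s): [2.57, 2.57, 3.14, 3.14, 3.14, 3.14].

## Interface

Orientations are given as a unit quaternion [x, y, z, w].
In Python, from workcell import env, get_image, camera_model gives the robot as it stands. The module is installed in compiled form; this text tells all that it offers.
- The arm moves only by the shell command python3 -m jog 'ROWS' [FORCE]. ROWS is a JSON object of lists of equal length, an entry for each row: "jaw": the opening, from -1 (shut) to 1 (fully open); "delta_pos": the shift along the world's x, y, z normalised to -1 to 1, where 1 is 0.12 m, a list of three; "angular": the turn, a rotation vector about the world's x, y, z normalised to -1 to 1, where 1 is pi rad, a list of three. In form: {"jaw": [jaw, ...], "delta_pos": [[tx, ty, tz], ...], "angular": [[rx, ry, rz], ...]}. A call has exactly 5 rows; each row is the pose to reach, as a shift and turn from the pose commanded when the call began, turning the shorter way round; what a row does not reach only later rows make up. A row lasts 1/12 s, in which the tool goes at most 41.7 mm and 7.16 degrees, less where a joint would pass 70% of its speed; a pose out of reach is approached as far as the arm can. A call with a number of a shift or a turn outside -1 to 1 is refused whole. A call with a gripper value outside its range is refused whole. The fingers move at their own pace and stop on an object; FORCE is the grip in N (left out, the last holds). Time passes only in rows, so rows that repeat a pose let the fingers close, or fill a call up. It gives the time, the measured TCP pose, the force, the opening and the grip force at its end, in the units of the state.
- env.get_obs(): the state, without advancing time (a new reading comes with each control period).
- get_image(name): name is "side" or "top" or "wrist"; returns the picture (400x640x3 uint8, red, green, blue); there is no depth.
- camera_model(name): a dict with "fx", "fy", "cx", "cy" (pixels), "R" (3x3) and "t" (3): a world point X has camera coordinates R X + t. Camera axes: x right, y down, z forward; pixel columns grow to the right and rows downward; lengths in m; the calibration is good to about 2 mm. A picture is of the moment at which its call begins: read the wrist's pose just before it. camera_model takes no time and is no camera call; for the wrist camera it gives the pose at the moment of the call.
- env.hand_in(): hands the job in; it is judged then, once.
The state is a dict: "clock": time; "q": joint angles; "qvel": joint speeds; "joint_torque": joint torques, N m; "position": TCP position; "eef_rot": TCP orientation; "ft_force": force on the tool from outside, world axes, zero at the start; "torque": the same for the moment, N m; "width": finger opening in m; "grasp_force": force on a finger pad.
Only numpy, scipy, OpenCV 4.12 (cv2) and the standard library are available. Lean on these libraries where they do the work, as an engineer would, in place of code of your own. Each camera call takes 0.05 s, during which the arm holds its last target. There are 200 camera calls.

## Task

These three closed tins look alike, but one is almost empty, one holds a small check weight and one a large one. Lift them to feel which is which: stand the heaviest tin in the middle of the pocket scale's weighing plate, stand the lightest in the small tray for empties, and leave the third standing where it was (put it back there if you lifted it). Keep the tins upright and do not knock the little bottles between them.

Things in the scene. Friction and masses are not known exactly. Their poses are not given: they have to be found in the camera images.
- tin_a: one of three identical closed aluminium tins: upright cylinder 52 mm in diameter, 70 mm tall, knurled screw lid (53 mm) from 54 mm up. Origin: centre of the underside, z up. Contents hidden: in all, one tin weighs about 0.1 kg, one 0.37 kg, one 0.72 kg (each to about 15 %); which is which changes from start to start
- tin_b: one of three identical closed aluminium tins: upright cylinder 52 mm in diameter, 70 mm tall, knurled screw lid (53 mm) from 54 mm up. Origin: centre of the underside, z up. Contents hidden: in all, one tin weighs about 0.1 kg, one 0.37 kg, one 0.72 kg (each to about 15 %); which is which changes from start to start
- tin_c: one of three identical closed aluminium tins: upright cylinder 52 mm in diameter, 70 mm tall, knurled screw lid (53 mm) from 54 mm up. Origin: centre of the underside, z up. Contents hidden: in all, one tin weighs about 0.1 kg, one 0.37 kg, one 0.72 kg (each to about 15 %); which is which changes from start to start
- scale: pocket scale lying flat, 64 x 124 x 20 mm, long along its own y, fixed to the worktop. Origin: centre of the underside
- scale_plate (a point): middle of the scale's steel weighing plate (57 x 62 mm), on its surface, 24 mm from the scale's middle, 17 mm above the worktop; axes as the scale's: y along its length, away from the display and keys, z up
- tray: small steel tray for empties, 110 x 110 mm outside, walls 22 mm high and 4 mm thick, fixed to the worktop. Origin: centre of the underside
- tray_in (a point): centre of the tray's inner floor (102 x 102 mm), 4 mm above the worktop; axes along the tray's sides, z up
- dropper_bottle: little dropper bottle with a ribbed cap, 26 mm in diameter, 47 mm tall, standing loose between two tins; to be left alone. Origin: centre of the underside
- vial: small glass vial with a grey cap, 22 mm in diameter, 35 mm tall, standing loose between two tins; to be left alone. Origin: centre of the underside
Not all that is in view belongs to the job. What is shaped like the tin_c but green, pink or yellow is not meant.

How it is judged:
By the outcome, as a careful person would: the job done as asked, in the order asked, and still so for the second after the job is handed in, with the robot touching nothing.
It also fails if it takes over 69 s, if anything falls off the work surface, if the arm or the gripper's body presses on something with over 40 N, if the wrist force passes 120 N, or if a joint passes its speed limit or range.

## Working session

There is one attempt and no reset: what is moved stays moved. The work goes in short steps, Python scripts to look and compute and a shell command to move; the robot and the scene stay as the last step left them, time stands still between calls to the robot, and variables do not carry over. Pictures are saved under pics/ and viewed, at most 10 in all, crops included, and the job is handed in when it is done.

```bash
mkdir -p pics; python3 - <<'E'
from workcell import env,get_image,camera_model
import cv2,numpy as np
for n in("top","side"):
    im=get_image(n);cv2.imwrite(f"pics/{n}0.png",im[:,:,::-1]);np.save(f"{n}.npy",im)
    m=camera_model(n);print(n,m)
o=env.get_obs();print(o)
E
```

```text
top {'fx': 371.9394960004457, 'fy': 371.9394960004457, 'cx': 321.1838187825707, 'cy': 202.00429130909785, 'R': array([[-0.00359545, -0.99999024, -0.00256845],
       [-0.99747266,  0.00376863, -0.07095134],
       [ 0.07096033,  0.00230686, -0.99747647]]), 't': array([-0.06204729,  0.47307411,  0.85409562])}
side {'fx': 416.0373244013456, 'fy': 416.0373244013456, 'cx': 312.31393980252653, 'cy': 199.91413649180308, 'R': array([[-0.9367767 ,  0.34933629,  0.02033642],
       [ 0.18915422,  0.55441453, -0.81045988],
       [-0.29439786, -0.75537321, -0.58544105]]), 't': array([ 0.51048778, -0.01167547,  0.96788979])}
{'clock': 0.1, 'q': array([-1.54077530e+00,  2.59288523e-01,  1.53594448e+00,  9.74789237e-06,
        1.34804522e+00, -2.02817779e-01]), 'qvel': array([ 0.001145  , -0.00015411, -0.00254271, -0.00089836,  0.00068451,
        0.00045778]), 'joint_torque': array([ 2.35902859e-03, -4.38212872e+01, -2.84645784e+01,  7.20171863e-02,
        3.62436986e-02, -5.38574830e-05]), 'position': array([ 0.126909  , -0.53464989,  0.21790266]), 'eef_rot': array([ 9.93230685e-01,  1.16155483e-01,  7.74598013e-05, -8.39233718e-04]), 'ft_force': array([-0.48609104,  0.44399876, -0.48265715]), 'torque': array([ 0.05840994, -0.01698825, -0.03386687]), 'grasp_force': 0.0, 'width': 0.09280127742129445}
```

View pics/top0.png

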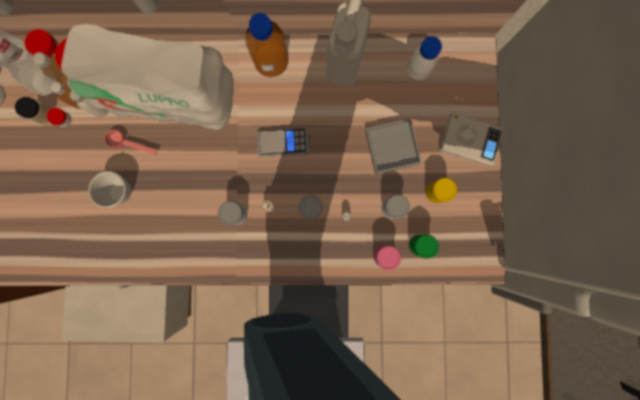

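View pics/side0.png

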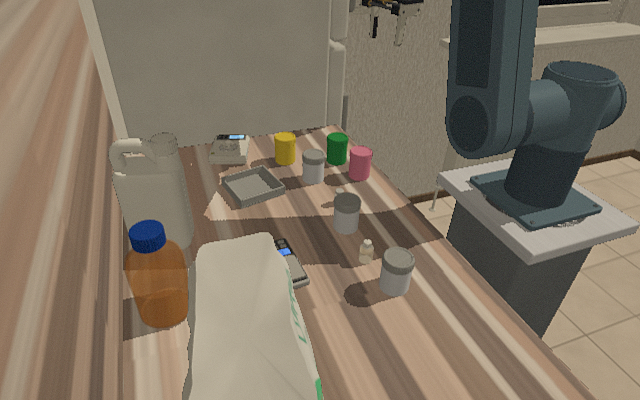

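The top view shows grey tins at (231,213), (311,207) and (397,206), with the small bottles at (268,205) and (347,215). The pocket scale is at (283,141), display on the right. The tray is at (392,146), and a decoy scale is at (472,137). The side view agrees.

```bash
cat > h.py <<'E'
import numpy as np
from workcell import camera_model
def ray(n,uv,z):
    m=camera_model(n);R=np.array(m['R']);t=np.array(m['t'])
    c=-R.T@t;d=R.T@np.array([(uv[0]-m['cx'])/m['fx'],(uv[1]-m['cy'])/m['fy'],1])
    return c+d*(z-c[2])/d[2]
E
python3 - <<'E'
from h import *;import cv2
im=np.load('top.npy');s=cv2.resize(im[110:275,215:460],None,fx=3.2,fy=3.2,interpolation=cv2.INTER_CUBIC)
cv2.imwrite('pics/z1.png',s[:,:,::-1])
hsv=cv2.cvtColor(im,cv2.COLOR_RGB2HSV)
b=(hsv[:,:,1]<50).astype(np.uint8)
b[:110]=0;b[275:]=0;b[:,:215]=0;b[:,440:]=0
n,l,st,c=cv2.connectedComponentsWithStats(b)
for i in range(1,n):
    if st[i,4]<25: continue
    cn=cv2.findContours((l==i).astype(np.uint8),0,1)[0][0]
    (p,r)=cv2.minEnclosingCircle(cn);rr=cv2.minAreaRect(cn)
    print(st[i],np.round(c[i],1),np.round(p,1),round(r,1),'rect',np.round(rr[0],1),np.round(rr[1],1),round(rr[2],1),'xy@70',ray('top',p,.07)[:2].round(4),'rect@20',ray('top',rr[0],.02)[:2].round(4))
E
```

```text
[284 129  17  24  84] [291.9 140.3] [292.2 140.5] 13.1 rect [291.9 140.4] [23.4 15.2] 87.0 xy@70 [0.6064 0.    ] rect@20 [0.6187 0.0048]
[301 197  20  21 288] [310.6 206.8] [310. 207.] 10.4 rect [310.3 206.8] [19.8 19.1] 45.0 xy@70 [ 0.4581 -0.0393] rect@20 [ 0.4616 -0.0383]
[240 207   6  16  44] [242.8 214.7] [241.  214.5] 7.6 rect [242.7 214.6] [ 4.6 15.1] 4.4 xy@70 [0.4422 0.1121] rect@20 [0.4438 0.119 ]
```

View pics/z1.png

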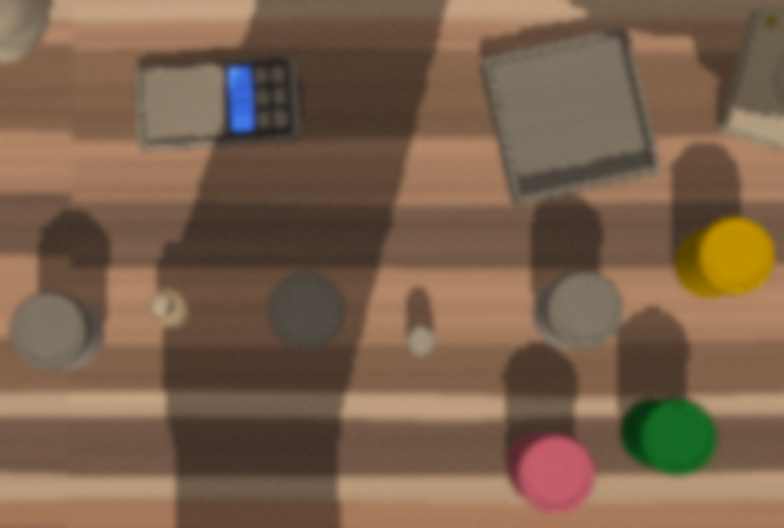

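The zoomed crop (3.2x) shows the lids at (50,330), (306,311) and (584,309). The bottles are at (168,308) and (420,341). The scale's corners are about (137,64), (294,58), (299,135) and (143,147), and the tray's rim corners (481,55), (627,30), (660,165) and (518,202).

```bash
python3 - <<'E'
from h import *;import cv2
im=np.load('top.npy');s=cv2.resize(im[110:275,215:460],None,fx=3.2,fy=3.2,interpolation=cv2.INTER_CUBIC)
g=cv2.cvtColor(s,cv2.COLOR_RGB2GRAY)
f=lambda p:(215+(p[0]+.5)/3.2-.5,110+(p[1]+.5)/3.2-.5)
for (x,y) in [(50,330),(306,311),(584,309)]:
    x0=max(x-55,0);y0=y-55
    c=cv2.HoughCircles(g[y0:y+55,x0:x+55],cv2.HOUGH_GRADIENT,1,100,param1=60,param2=8,minRadius=33,maxRadius=43)
    c=c[0][0];p=(c[0]+x0,c[1]+y0);print('tin',p,c[2],ray('top',f(p),.07).round(4),'manual',ray('top',f((x,y)),.07).round(4))
for n,p,z in[('drop',(168,308),.047),('vial',(420,341),.035)]:print(n,ray('top',f(p),z).round(4))
P=np.array([ray('top',f(p),.02)[:2] for p in[(137,64),(294,58),(299,135),(143,147)]])
print('scale',P.round(4).tolist(),P.mean(0),[np.linalg.norm(P[i]-P[i-1]).round(3) for i in range(4)])
d=(P[0]+P[3]-P[1]-P[2]);d/=np.linalg.norm(d);print('axis',d,'plate',P.mean(0)+d*.024, 'plate px',ray('top',f((183,105)),.017))
P=np.array([ray('top',f(p),.022)[:2] for p in[(481,55),(627,30),(660,165),(518,202)]])
print('tray',P.round(4).tolist(),P.mean(0),[np.linalg.norm(P[i]-P[i-1]).round(3) for i in range(4)])
E
```

```text
tin (np.float32(49.5), np.float32(329.5)) 34.8 [0.4464 0.136  0.07  ] manual [0.4461 0.1357 0.07  ]Traceback (most recent call last):
  File "<stdin>", line 8, in <module>
TypeError: 'NoneType' object is not subscriptable
```

```bash
python3 - <<'E'
from h import *
f=lambda p:(215+(p[0]+.5)/3.2-.5,110+(p[1]+.5)/3.2-.5)
for p in [(50,330),(306,311),(584,309)]: print('tin',ray('top',f(p),.07).round(4))
for n,p,z in[('drop',(168,308),.047),('vial',(420,341),.035)]:print(n,ray('top',f(p),z).round(4))
P=np.array([ray('top',f(p),.02)[:2] for p in[(137,64),(294,58),(299,135),(143,147)]])
print('scale',P.round(4).tolist(),P.mean(0),[np.linalg.norm(P[i]-P[i-1]).round(3) for i in range(4)])
d=(P[0]+P[3]-P[1]-P[2]);d/=np.linalg.norm(d);print('axis',d,'plate',P.mean(0)+d*.024, 'plate px',ray('top',f((183,105)),.017))
P=np.array([ray('top',f(p),.022)[:2] for p in[(481,55),(627,30),(660,165),(518,202)]])
print('tray',P.round(4).tolist(),P.mean(0),[np.linalg.norm(P[i]-P[i-1]).round(3) for i in range(4)])
E
```

```text
tin [0.4461 0.1357 0.07  ]
tin [ 0.4585 -0.0399  0.07  ]
tin [ 0.4591 -0.2306  0.07  ]
drop [0.4623 0.0582 0.047 ]
vial [ 0.4388 -0.1202  0.035 ]
scale [[0.6448, 0.0863], [0.6488, -0.0298], [0.5912, -0.0334], [0.5827, 0.0814]] [0.61687167 0.02614937] [np.float64(0.062), np.float64(0.116), np.float64(0.058), np.float64(0.115)]
axis [-0.05395058  0.99854361] plate [0.61557685 0.05011442] plate px [0.61461881 0.05255301 0.017     ]
tray [[0.6499, -0.1678], [0.6682, -0.2758], [0.5674, -0.2979], [0.5405, -0.1935]] [ 0.60652144 -0.23374298] [np.float64(0.112), np.float64(0.11), np.float64(0.103), np.float64(0.108)]
```

```bash
python3 -m jog '{"jaw":[1,1,1,1,1],"delta_pos":[[0,1,0],[0,1,0],[0,1,0],[0,1,0],[0,1,0]],"angular":[[0,0,0.19],[0,0,0.19],[0,0,0.19],[0,0,0.19],[0,0,0.19]]}' 30
python3 -m jog '{"jaw":[1,1,1,1,1],"delta_pos":[[0.25,1,0],[0.25,1,0],[0.25,1,0],[0.25,1,0],[0.25,1,0]],"angular":[[0,0,0.19],[0,0,0.19],[0,0,0.19],[0,0,0.19],[0,0,0.19]]}'
python3 -m jog '{"jaw":[1,1,1,1,1],"delta_pos":[[1,0.53,0],[1,0.53,0],[1,0.53,0],[1,0.53,0],[1,0.53,0]],"angular":[[0,0,0.046],[0,0,0.046],[0,0,0.046],[0,0,0.046],[0,0,0.046]]}'
python3 -m jog '{"jaw":[1,1,1,1,1],"delta_pos":[[1,0,0],[1,0,0],[1,0,0],[1,0,0],[1,0,0]],"angular":[[0,0,0],[0,0,0],[0,0,0],[0,0,0],[0,0,0]]}'
```

```text
clock: 0.52
position: [0.1271, -0.4126, 0.2184]
eef_rot: [0.914, 0.406, 0.0, -0.0]
ft_force: [0.3, 0.3, 0.4]
width: 0.0929
grasp_force: 0.0
clock: 0.93
position: [0.1573, -0.2928, 0.2185]
eef_rot: [0.753, 0.657, -0.0, 0.0]
ft_force: [0.5, -0.1, 0.4]
width: 0.0931
grasp_force: 0.0
clock: 1.35
position: [0.2788, -0.2296, 0.2184]
eef_rot: [0.705, 0.709, 0.0, -0.0]
ft_force: [-0.2, 0.3, -0.0]
width: 0.0934
grasp_force: 0.0
clock: 1.77
position: [0.397, -0.232, 0.2177]
eef_rot: [0.706, 0.708, -0.0, -0.001]
ft_force: [0.6, 0.2, 0.1]
width: 0.0927
grasp_force: 0.0
```

```bash
python3 -m jog '{"jaw":[1,1,1,1,1],"delta_pos":[[0.517,0,-0.3],[0.517,0,-0.3],[0.517,0,-0.3],[0.517,0,-0.3],[0.517,0,-0.3]],"angular":[[0,0,0],[0,0,0],[0,0,0],[0,0,0],[0,0,0]]}'
python3 - <<'E'
from workcell import *;import cv2
from h import ray
m=camera_model('wrist');print(m);cv2.imwrite('pics/w1.png',get_image('wrist')[:,:,::-1]);print(env.get_obs()['position'])
E
```

```text
clock: 2.18
position: [0.4571, -0.232, 0.1828]
eef_rot: [0.707, 0.707, -0.0, -0.001]
ft_force: [0.3, 0.0, 0.2]
width: 0.093
grasp_force: 0.0
{'fx': 286.520201388066, 'fy': 286.520201388066, 'cx': 318.0331802405888, 'cy': 198.10474494616423, 'R': array([[ 9.99995449e-01,  5.81566341e-04, -2.96030186e-03],
       [ 1.27457352e-03, -9.70813560e-01,  2.39832039e-01],
       [-2.73442295e-03, -2.39834720e-01, -9.70809883e-01]]), 't': array([-0.45641271, -0.24610773,  0.29999136])}
[ 0.45737541 -0.23215391  0.18325587]
```

View pics/w1.png

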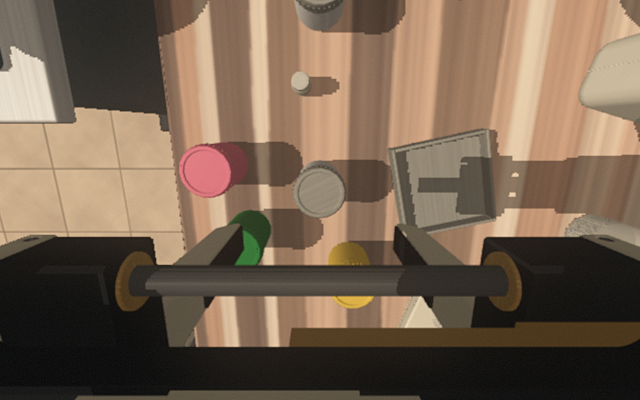

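The wrist view shows the tin lid at (320,190), the vial cap at (300,79), and the tray rim corners at about (389,150), (488,128), (497,214) and (405,236).

```bash
python3 - <<'E'
from h import *
print(ray('wrist',(320,190.5),.07),ray('wrist',(300,77),.035))
P=np.array([ray('wrist',p,.022) for p in[(389,150),(488,128),(497,214),(405,236)]]);print(P.round(4),P.mean(0))
E
```

```text
[ 0.45907798 -0.22810207  0.07      ] [ 0.43856362 -0.11693496  0.035     ]
[[ 0.5372 -0.1918  0.022 ]
 [ 0.6454 -0.1676  0.022 ]
 [ 0.6704 -0.2672  0.022 ]
 [ 0.5628 -0.2952  0.022 ]] [ 0.60394373 -0.23044231  0.022     ]
```

```bash
python3 -m jog '{"jaw":[1,1,1,1,1],"delta_pos":[[0,0.0125,-1],[0,0.0125,-1],[0,0.0125,-1],[0,0.0125,-1],[0,0.0125,-1]],"angular":[[0,0,0],[0,0,0],[0,0,0],[0,0,0],[0,0,0]]}'
python3 -m jog '{"jaw":[1,1,0,-1,-1],"delta_pos":[[0,0,-0.31],[0,0,-0.31],[0,0,-0.31],[0,0,-0.31],[0,0,-0.31]],"angular":[[0,0,0],[0,0,0],[0,0,0],[0,0,0],[0,0,0]]}' 40
python3 -m jog '{"jaw":[-1,-1,-1,-1,-1],"delta_pos":[[0,0,0],[0,0,0],[0,0,0],[0,0,0],[0,0,0]],"angular":[[0,0,0],[0,0,0],[0,0,0],[0,0,0],[0,0,0]]}'
```

```text
clock: 2.65
position: [0.4572, -0.2297, 0.0626]
eef_rot: [0.707, 0.707, -0.0, -0.002]
ft_force: [1.0, 0.2, -0.1]
width: 0.093
grasp_force: 0.0
clock: 3.07
position: [0.4604, -0.2313, 0.0282]
eef_rot: [0.707, 0.707, 0.0, 0.002]
ft_force: [0.6, 0.5, -1.0]
width: 0.0772
grasp_force: 0.0
clock: 3.48
position: [0.4591, -0.2302, 0.026]
eef_rot: [0.707, 0.707, -0.0, 0.0]
ft_force: [-1.2, 1.0, 5.2]
width: 0.0518
grasp_force: 40.0
```

Gripped. Lift gently and weigh it.

```bash
python3 -m jog '{"jaw":[-1,-1,-1,-1,-1],"delta_pos":[[0,0,0.1],[0,0,0.25],[0,0,0.4],[0,0,0.5],[0,0,0.5]],"angular":[[0,0,0],[0,0,0],[0,0,0],[0,0,0],[0,0,0]]}'
python3 -m jog '{"jaw":[-1,-1,-1,-1,-1],"delta_pos":[[0,0,0],[0,0,0],[0,0,0],[0,0,0],[0,0,0]],"angular":[[0,0,0],[0,0,0],[0,0,0],[0,0,0],[0,0,0]]}'
python3 -m jog '{"jaw":[-1,-1,-1,-1,-1],"delta_pos":[[0,0,0],[0,0,0],[0,0,0],[0,0,0],[0,0,0]],"angular":[[0,0,0],[0,0,0],[0,0,0],[0,0,0],[0,0,0]]}'
```

```text
clock: 3.9
position: [0.4603, -0.231, 0.0876]
eef_rot: [0.707, 0.707, 0.0, 0.002]
ft_force: [-0.2, -0.3, -1.2]
width: 0.0518
grasp_force: 40.0
clock: 4.32
position: [0.4585, -0.2297, 0.0846]
eef_rot: [0.707, 0.707, -0.0, -0.001]
ft_force: [0.6, 0.5, -1.5]
width: 0.0519
grasp_force: 40.0
clock: 4.73
position: [0.459, -0.2301, 0.0855]
eef_rot: [0.707, 0.707, 0.0, 0.0]
ft_force: [0.2, 0.5, -0.5]
width: 0.0516
grasp_force: 40.0
```

About 1 N, so this is the lightest. I'll put it back for now so that the heaviest goes on the scale first.

```bash
python3 -m jog '{"jaw":[-1,-1,-1,-1,-1],"delta_pos":[[0,0,-0.2],[0,0,-0.35],[0,0,-0.43],[0,0,-0.48],[0,0,-0.5]],"angular":[[0,0,0],[0,0,0],[0,0,0],[0,0,0],[0,0,0]]}'
python3 -m jog '{"jaw":[-1,1,1,1,1],"delta_pos":[[0,0,0],[0,0,0],[0,0,0],[0,0,0],[0,0,0]],"angular":[[0,0,0],[0,0,0],[0,0,0],[0,0,0],[0,0,0]]}'
python3 -m jog '{"jaw":[1,1,1,1,1],"delta_pos":[[0,0,0],[0,0,0.3],[0,0,0.7],[0,0,1],[0,0,1]],"angular":[[0,0,0],[0,0,0],[0,0,0],[0,0,0],[0,0,0]]}'
```

```text
clock: 5.15
position: [0.4583, -0.2296, 0.0258]
eef_rot: [0.707, 0.707, -0.0, -0.001]
ft_force: [-9.1, 5.9, 28.5]
width: 0.0519
grasp_force: 40.0
clock: 5.57
position: [0.4592, -0.2303, 0.0257]
eef_rot: [0.707, 0.707, 0.0, 0.0]
ft_force: [0.6, -0.5, -0.0]
width: 0.0737
grasp_force: 0.0
clock: 5.98
position: [0.4629, -0.233, 0.1533]
eef_rot: [0.707, 0.707, 0.001, 0.007]
ft_force: [1.0, -0.4, -0.4]
width: 0.0927
grasp_force: 0.0
```

```bash
python3 -m jog '{"jaw":[1,1,1,1,1],"delta_pos":[[0,1,0.3],[0,1,0.3],[0,1,0.3],[0,1,0.3],[0,1,0.3]],"angular":[[0,0,0],[0,0,0],[0,0,0],[0,0,0],[0,0,0]]}'
python3 -m jog '{"jaw":[1,1,1,1,1],"delta_pos":[[0,0.592,0],[0,0.592,0],[0,0.592,0],[0,0.592,0],[0,0.592,0]],"angular":[[0,0,0],[0,0,0],[0,0,0],[0,0,0],[0,0,0]]}'
python3 - <<'E'
from workcell import *;import cv2
from h import *
m=camera_model('wrist');print(m['R'].tolist(),m['t']);cv2.imwrite('pics/w2.png',get_image('wrist')[:,:,::-1]);print(env.get_obs()['position'])
E
```

```text
clock: 6.4
position: [0.4594, -0.1085, 0.1823]
eef_rot: [0.706, 0.709, 0.0, 0.001]
ft_force: [0.6, 0.1, -0.8]
width: 0.0926
grasp_force: 0.0
clock: 6.82
position: [0.4591, -0.0402, 0.1811]
eef_rot: [0.707, 0.707, -0.0, 0.0]
ft_force: [0.0, 0.2, 0.1]
width: 0.0928
grasp_force: 0.0
[[0.9999975627736362, 0.001307961087636401, -0.0017786749511703591], [0.0016978103485535976, -0.9705682888347601, 0.24082008667963428], [-0.001411342201252477, -0.24082251959930878, -0.9705681440100083]] [-0.45876108 -0.05985167  0.34365156]
[ 0.45919356 -0.04047234  0.18111755]
```

View pics/w2.png

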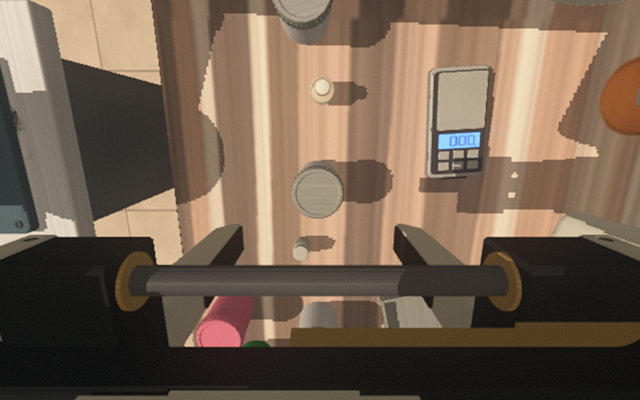

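The tin 2 lid is at (318,191) and the dropper at (322,88). The scale plate's corners are about (440,72), (489,68), (485,128) and (437,131), and the scale body's (429,68), (493,66), (485,176) and (427,178).

```bash
python3 - <<'E'
from h import *
print(ray('wrist',(318,191),.07))
P=np.array([ray('wrist',p,.017) for p in[(440,72),(489,68),(485,128),(437,131)]]);print(P.round(4),P.mean(0))
P=np.array([ray('wrist',p,.02) for p in[(429,68),(493,66),(485,176),(427,178)]]);print(P.round(4),P.mean(0))
E
python3 -m jog '{"jaw":[1,1,1,1,1],"delta_pos":[[0,0.02,-1],[0,0.02,-1],[0,0.02,-1],[0,0.02,-1],[0,0.02,-1]],"angular":[[0,0,0],[0,0,0],[0,0,0],[0,0,0],[0,0,0]]}'
python3 -m jog '{"jaw":[1,1,0,-1,-1],"delta_pos":[[0,0,-0.31],[0,0,-0.31],[0,0,-0.31],[0,0,-0.31],[0,0,-0.31]],"angular":[[0,0,0],[0,0,0],[0,0,0],[0,0,0],[0,0,0]]}' 40
python3 -m jog '{"jaw":[-1,-1,-1,-1,-1],"delta_pos":[[0,0,0],[0,0,0],[0,0,0],[0,0,0],[0,0,0]],"angular":[[0,0,0],[0,0,0],[0,0,0],[0,0,0],[0,0,0]]}'
python3 -m jog '{"jaw":[-1,-1,-1,-1,-1],"delta_pos":[[0,0,0.1],[0,0,0.25],[0,0,0.4],[0,0,0.5],[0,0,0.5]],"angular":[[0,0,0],[0,0,0],[0,0,0],[0,0,0],[0,0,0]]}'
python3 -m jog '{"jaw":[-1,-1,-1,-1,-1],"delta_pos":[[0,0,0],[0,0,0],[0,0,0],[0,0,0],[0,0,0]],"angular":[[0,0,0],[0,0,0],[0,0,0],[0,0,0],[0,0,0]]}'
python3 -m jog '{"jaw":[-1,-1,-1,-1,-1],"delta_pos":[[0,0,0],[0,0,0],[0,0,0],[0,0,0],[0,0,0]],"angular":[[0,0,0],[0,0,0],[0,0,0],[0,0,0],[0,0,0]]}'
```

```text
[ 0.45892583 -0.03647114  0.07      ]
[[0.5893 0.0822 0.017 ]
 [0.6411 0.0862 0.017 ]
 [0.6456 0.0241 0.017 ]
 [0.5922 0.0208 0.017 ]] [0.61704282 0.05332436 0.017     ]
[[ 0.5761  0.0856  0.02  ]
 [ 0.6434  0.0876  0.02  ]
 [ 0.6514 -0.0297  0.02  ]
 [ 0.5848 -0.0321  0.02  ]] [0.61391835 0.02787207 0.02      ]
clock: 7.28
position: [0.4576, -0.0374, 0.0603]
eef_rot: [0.708, 0.707, -0.001, -0.002]
ft_force: [-0.3, -0.8, 0.6]
width: 0.0931
grasp_force: 0.0
clock: 7.7
position: [0.4608, -0.0374, 0.0266]
eef_rot: [0.707, 0.707, 0.001, 0.002]
ft_force: [0.5, 0.7, 0.5]
width: 0.0773
grasp_force: 0.0
clock: 8.12
position: [0.4586, -0.0366, 0.0247]
eef_rot: [0.707, 0.707, -0.0, -0.0]
ft_force: [-2.8, -0.3, 7.0]
width: 0.0512
grasp_force: 40.0
clock: 8.53
position: [0.4598, -0.0368, 0.0856]
eef_rot: [0.707, 0.707, 0.001, 0.001]
ft_force: [0.0, -0.8, -7.9]
width: 0.051
grasp_force: 40.0
clock: 8.95
position: [0.4584, -0.0365, 0.0834]
eef_rot: [0.707, 0.707, -0.0, -0.001]
ft_force: [0.6, -0.5, -5.8]
width: 0.0514
grasp_force: 40.0
clock: 9.37
position: [0.459, -0.0366, 0.0843]
eef_rot: [0.707, 0.707, 0.0, 0.0]
ft_force: [1.0, 0.5, -6.6]
width: 0.0509
grasp_force: 40.0
```

6.3 N, so this is the heaviest. It goes to the plate at about (0.6155, 0.052).

```bash
python3 -m jog '{"jaw":[-1,-1,-1,-1,-1],"delta_pos":[[0.05,0.03,0.12],[0.2,0.11,0.22],[0.4,0.22,0.25],[0.6,0.33,0.25],[0.7,0.395,0.25]],"angular":[[0,0,0],[0,0,0],[0,0,0],[0,0,0],[0,0,0]]}'
python3 -m jog '{"jaw":[-1,-1,-1,-1,-1],"delta_pos":[[0.2,0.11,0],[0.38,0.215,0],[0.5,0.285,0],[0.57,0.32,0],[0.604,0.342,0]],"angular":[[0,0,0],[0,0,0],[0,0,0],[0,0,0],[0,0,0]]}'
python3 -m jog '{"jaw":[-1,-1,-1,-1,-1],"delta_pos":[[0,0,0],[0,0,-0.1],[0,0,-0.3],[0,0,-0.45],[0,0,-0.5]],"angular":[[0,0,0],[0,0,0],[0,0,0],[0,0,0],[0,0,0]]}'
python3 -m jog '{"jaw":[-1,-1,-1,-1,-1],"delta_pos":[[0,0,0],[0,0,0],[0,0,0],[0,0,0],[0,0,0]],"angular":[[0,0,0],[0,0,0],[0,0,0],[0,0,0],[0,0,0]]}'
python3 -c "
from workcell import env;o=env.get_obs();print(o['position'],o['ft_force'])"
```

```text
clock: 9.78
position: [0.5463, 0.0117, 0.1152]
eef_rot: [0.707, 0.707, 0.002, 0.002]
ft_force: [0.4, -0.6, -8.1]
width: 0.051
grasp_force: 40.0
clock: 10.2
position: [0.6161, 0.0524, 0.1136]
eef_rot: [0.707, 0.708, -0.0, -0.0]
ft_force: [1.1, -0.4, -7.8]
width: 0.0509
grasp_force: 40.0
clock: 10.62
position: [0.6117, 0.0513, 0.0504]
eef_rot: [0.707, 0.707, -0.002, -0.003]
ft_force: [-0.6, -0.0, -8.6]
width: 0.051
grasp_force: 40.0
clock: 11.03
position: [0.6163, 0.0517, 0.0556]
eef_rot: [0.707, 0.707, 0.001, 0.001]
ft_force: [0.0, -0.1, -7.8]
width: 0.0516
grasp_force: 40.0
[0.61628507 0.05170447 0.05556033] [ 0.04028777 -0.12438528 -7.78121867]
```

```bash
python3 -m jog '{"jaw":[-1,-1,-1,-1,-1],"delta_pos":[[0,0,-0.02],[0,0,-0.04],[0,0,-0.06],[0,0,-0.08],[0,0,-0.095]],"angular":[[0,0,0],[0,0,0],[0,0,0],[0,0,0],[0,0,0]]}'
python3 -m jog '{"jaw":[-1,-1,-1,-1,-1],"delta_pos":[[0,0,-0.005],[0,0,-0.01],[0,0,-0.015],[0,0,-0.018],[0,0,-0.018]],"angular":[[0,0,0],[0,0,0],[0,0,0],[0,0,0],[0,0,0]]}'
```

```text
clock: 11.45
position: [0.6152, 0.0519, 0.0423]
eef_rot: [0.707, 0.707, -0.0, -0.0]
ft_force: [0.8, -0.2, -7.9]
width: 0.0507
grasp_force: 40.0
clock: 11.87
position: [0.6151, 0.0519, 0.0418]
eef_rot: [0.707, 0.707, -0.0, -0.0]
ft_force: [-5.3, 0.0, 3.0]
width: 0.0512
grasp_force: 40.0
```

```bash
python3 -m jog '{"jaw":[-0.5,0.3,1,1,1],"delta_pos":[[0,0,0],[0,0,0],[0,0,0],[0,0,0],[0,0,0]],"angular":[[0,0,0],[0,0,0],[0,0,0],[0,0,0],[0,0,0]]}'
python3 -m jog '{"jaw":[1,1,1,1,1],"delta_pos":[[0,0,0],[0,0,0.1],[0,0,0.4],[0,0,0.8],[0,0,1]],"angular":[[0,0,0],[0,0,0],[0,0,0],[0,0,0],[0,0,0]]}'
python3 -m jog '{"jaw":[1,1,1,1,1],"delta_pos":[[-0.5,-0.8,0.1],[-0.5,-0.8,0.1],[-0.5,-0.8,0.1],[-0.5,-0.8,0.1],[-0.5,-0.8,0.1]],"angular":[[0,0,0],[0,0,0],[0,0,0],[0,0,0],[0,0,0]]}'
python3 -m jog '{"jaw":[1,1,1,1,1],"delta_pos":[[-0.4,-0.8,0],[-0.4,-0.8,0],[-0.4,-0.8,0],[-0.4,-0.8,0],[-0.4,-0.8,0]],"angular":[[0,0,0],[0,0,0],[0,0,0],[0,0,0],[0,0,0]]}'
python3 -m jog '{"jaw":[1,1,1,1,1],"delta_pos":[[-0.405,-0.74,0],[-0.405,-0.74,0],[-0.405,-0.74,0],[-0.405,-0.74,0],[-0.405,-0.74,0]],"angular":[[0,0,0],[0,0,0],[0,0,0],[0,0,0],[0,0,0]]}'
python3 - <<'E'
from workcell import *;import cv2
from h import *
a=get_image('top')[110:275,215:460];a=cv2.resize(a,(640,431),interpolation=cv2.INTER_CUBIC)
o=env.get_obs()['position'];m=camera_model('wrist');print(m['R'].tolist(),m['t'].tolist());cv2.imwrite('pics/w3.png',get_image('wrist')[:,:,::-1]);print(o);cv2.imwrite('pics/t3.png',a[:,:,::-1])
E
```

```text
clock: 12.28
position: [0.6165, 0.0517, 0.0413]
eef_rot: [0.707, 0.707, 0.001, 0.001]
ft_force: [-1.6, -0.5, -0.1]
width: 0.0731
grasp_force: 0.0
clock: 12.7
position: [0.6162, 0.0518, 0.1645]
eef_rot: [0.707, 0.707, 0.001, 0.001]
ft_force: [1.1, -0.2, 0.4]
width: 0.0926
grasp_force: 0.0
clock: 13.12
position: [0.5554, -0.0455, 0.1742]
eef_rot: [0.708, 0.706, 0.001, 0.001]
ft_force: [-0.8, -0.2, -0.6]
width: 0.0926
grasp_force: 0.0
clock: 13.53
position: [0.5079, -0.1404, 0.173]
eef_rot: [0.708, 0.707, 0.0, 0.0]
ft_force: [-0.5, 0.3, 0.1]
width: 0.0929
grasp_force: 0.0
clock: 13.95
position: [0.4597, -0.2283, 0.1728]
eef_rot: [0.707, 0.707, 0.001, -0.0]
ft_force: [0.4, 0.1, -0.6]
width: 0.0929
grasp_force: 0.0
[[0.9999976841583225, 0.001957909697116956, -0.0008934582311761703], [0.0021147741645624486, -0.9709761851746006, 0.23916683623365148], [-0.00039925959702963304, -0.23916817182350855, -0.9709780770843262]] [-0.4592185139510946, -0.23975084019651133, 0.29038695681404203]
[ 0.45986495 -0.22767513  0.17271726]
```

View pics/t3.png

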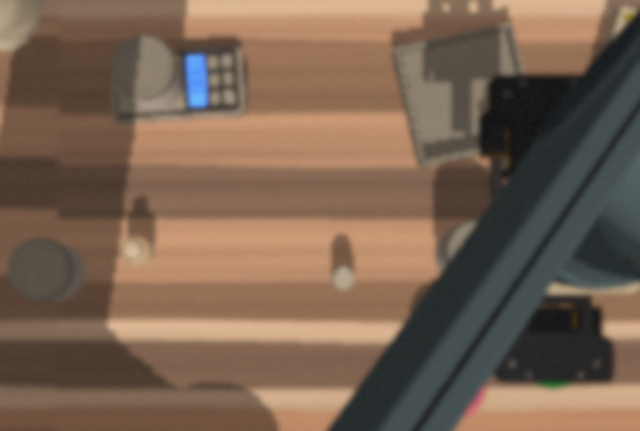

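View pics/w3.png

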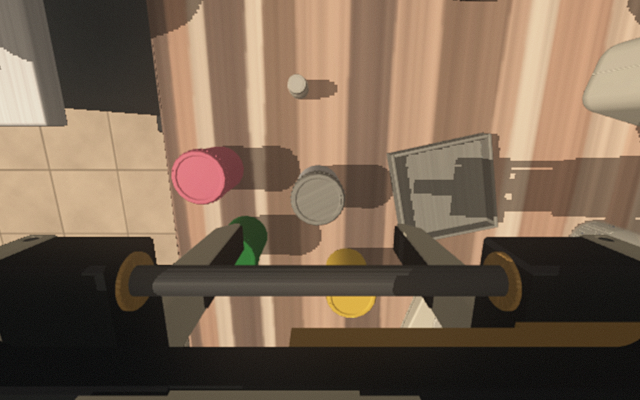

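The heavy tin stands on the plate: its lid is at (144,66) in the top crop, the bottles are undisturbed, and in the wrist view the light tin's lid is at (318,197) under the gripper.

```bash
python3 - <<'E'
from h import *
print(ray('wrist',(318,198),.07), ray('top',(215+144.5/640*245-.5,110+66.5/431*165-.5),.087))
E
python3 -m jog '{"jaw":[1,1,1,1,1],"delta_pos":[[0,0,-1],[0,0,-1],[0,0,-1],[0,0,-1],[0,0,-1]],"angular":[[0,0,0],[0,0,0],[0,0,0],[0,0,0],[0,0,0]]}'
python3 -m jog '{"jaw":[1,1,0,-1,-1],"delta_pos":[[0,0,-0.225],[0,0,-0.225],[0,0,-0.225],[0,0,-0.225],[0,0,-0.225]],"angular":[[0,0,0],[0,0,0],[0,0,0],[0,0,0],[0,0,0]]}' 40
python3 -m jog '{"jaw":[-1,-1,-1,-1,-1],"delta_pos":[[0,0,0],[0,0,0],[0,0,0],[0,0,0],[0,0,0]],"angular":[[0,0,0],[0,0,0],[0,0,0],[0,0,0],[0,0,0]]}'
python3 -m jog '{"jaw":[-1,-1,-1,-1,-1],"delta_pos":[[0,0,0.1],[0,0,0.25],[0,0,0.4],[0,0,0.5],[0,0,0.5]],"angular":[[0,0,0],[0,0,0],[0,0,0],[0,0,0],[0,0,0]]}'
python3 -m jog '{"jaw":[-1,-1,-1,-1,-1],"delta_pos":[[0,0,0],[0,0,0],[0,0,0],[0,0,0],[0,0,0]],"angular":[[0,0,0],[0,0,0],[0,0,0],[0,0,0],[0,0,0]]}'
```

```text
[ 0.4597086  -0.22828988  0.07      ] [0.61483545 0.04753123 0.087     ]
clock: 14.47
position: [0.4584, -0.2267, 0.0516]
eef_rot: [0.706, 0.708, -0.0, -0.002]
ft_force: [-0.3, 0.8, 0.8]
width: 0.0928
grasp_force: 0.0
clock: 14.88
position: [0.4601, -0.2297, 0.0279]
eef_rot: [0.707, 0.707, 0.0, 0.002]
ft_force: [0.1, -0.0, -0.2]
width: 0.0777
grasp_force: 0.0
clock: 15.3
position: [0.459, -0.2292, 0.0261]
eef_rot: [0.707, 0.707, 0.0, 0.0]
ft_force: [0.3, 0.9, 3.6]
width: 0.0519
grasp_force: 40.0
clock: 15.72
position: [0.4601, -0.23, 0.0879]
eef_rot: [0.707, 0.707, 0.0, 0.002]
ft_force: [0.2, 0.0, 0.1]
width: 0.0514
grasp_force: 40.0
clock: 16.13
position: [0.4584, -0.2287, 0.0849]
eef_rot: [0.707, 0.707, -0.0, -0.001]
ft_force: [-0.3, -0.5, -0.1]
width: 0.0518
grasp_force: 40.0
```

```bash
python3 -m jog '{"jaw":[-1,-1,-1,-1,-1],"delta_pos":[[0.05,0,0.05],[0.2,-0.01,0.05],[0.4,-0.01,0.05],[0.6,-0.02,0.05],[0.75,-0.02,0.05]],"angular":[[0,0,0],[0,0,0],[0,0,0],[0,0,0],[0,0,0]]}'
python3 -m jog '{"jaw":[-1,-1,-1,-1,-1],"delta_pos":[[0.15,0,0],[0.28,-0.01,0],[0.38,-0.01,0],[0.44,-0.01,0],[0.465,-0.01,0]],"angular":[[0,0,0],[0,0,0],[0,0,0],[0,0,0],[0,0,0]]}'
python3 -m jog '{"jaw":[-1,-1,-1,-1,-1],"delta_pos":[[0,0,-0.08],[0,0,-0.2],[0,0,-0.32],[0,0,-0.42],[0,0,-0.46]],"angular":[[0,0,0],[0,0,0],[0,0,0],[0,0,0],[0,0,0]]}'
python3 -m jog '{"jaw":[-1,-1,-1,-1,-1],"delta_pos":[[0,0,0],[0,0,0],[0,0,0],[0,0,0],[0,0,0]],"angular":[[0,0,0],[0,0,0],[0,0,0],[0,0,0],[0,0,0]]}'
```

```text
clock: 16.55
position: [0.5512, -0.2317, 0.0922]
eef_rot: [0.707, 0.707, 0.0, 0.001]
ft_force: [0.5, -0.3, -1.1]
width: 0.0519
grasp_force: 40.0
clock: 16.97
position: [0.6058, -0.2324, 0.0915]
eef_rot: [0.707, 0.707, 0.0, 0.0]
ft_force: [-1.0, 0.0, -0.5]
width: 0.0517
grasp_force: 40.0
clock: 17.38
position: [0.6026, -0.2318, 0.0339]
eef_rot: [0.707, 0.707, -0.001, -0.002]
ft_force: [0.4, 0.5, -0.7]
width: 0.0514
grasp_force: 40.0
clock: 17.8
position: [0.6052, -0.2329, 0.0374]
eef_rot: [0.707, 0.707, 0.0, 0.001]
ft_force: [-0.2, -0.2, -1.2]
width: 0.0521
grasp_force: 40.0
```

```bash
python3 -m jog '{"jaw":[-1,-1,-1,-1,-1],"delta_pos":[[0,0,-0.012],[0,0,-0.024],[0,0,-0.036],[0,0,-0.046],[0,0,-0.05]],"angular":[[0,0,0],[0,0,0],[0,0,0],[0,0,0],[0,0,0]]}'
python3 -m jog '{"jaw":[-1,-1,-1,-1,-1],"delta_pos":[[0,0,-0.005],[0,0,-0.01],[0,0,-0.013],[0,0,-0.013],[0,0,-0.013]],"angular":[[0,0,0],[0,0,0],[0,0,0],[0,0,0],[0,0,0]]}'
```

```text
clock: 18.22
position: [0.6044, -0.2325, 0.0302]
eef_rot: [0.707, 0.707, -0.0, -0.0]
ft_force: [-1.5, 0.8, 3.9]
width: 0.0518
grasp_force: 40.0
clock: 18.63
position: [0.6045, -0.2325, 0.0301]
eef_rot: [0.707, 0.707, -0.0, 0.0]
ft_force: [-2.7, 1.8, 8.2]
width: 0.0518
grasp_force: 40.0
```

```bash
python3 -m jog '{"jaw":[-0.5,0.3,1,1,1],"delta_pos":[[0,0,0],[0,0,0],[0,0,0],[0,0,0],[0,0,0]],"angular":[[0,0,0],[0,0,0],[0,0,0],[0,0,0],[0,0,0]]}'
python3 -m jog '{"jaw":[1,1,1,1,1],"delta_pos":[[0,0,0],[0,0,0.1],[0,0,0.4],[0,0,0.8],[0,0,1]],"angular":[[0,0,0],[0,0,0],[0,0,0],[0,0,0],[0,0,0]]}'
python3 -m jog '{"jaw":[1,1,1,1,1],"delta_pos":[[-1,0.6,0.3],[-1,0.6,0.3],[-1,0.6,0.3],[-1,0.6,0.3],[-1,0.6,0.3]],"angular":[[0,0,0],[0,0,0],[0,0,0],[0,0,0],[0,0,0]]}'
python3 -m jog '{"jaw":[1,1,1,1,1],"delta_pos":[[-1,0.6,0.2],[-1,0.6,0.2],[-1,0.6,0.2],[-1,0.6,0.2],[-1,0.6,0.2]],"angular":[[0,0,0],[0,0,0],[0,0,0],[0,0,0],[0,0,0]]}'
python3 - <<'E'
from workcell import *;import cv2
a=get_image('top')[110:275,215:460];a=cv2.resize(a,(640,431),interpolation=cv2.INTER_CUBIC)
b=get_image('side')[100:330,180:460];b=cv2.resize(b,None,fx=2.2,fy=2.2,interpolation=cv2.INTER_CUBIC)
cv2.imwrite('pics/t4.png',a[:,:,::-1]);cv2.imwrite('pics/s4.png',b[:,:,::-1])
E
```

```text
clock: 19.05
position: [0.6047, -0.2326, 0.0288]
eef_rot: [0.707, 0.707, 0.0, 0.0]
ft_force: [0.6, -0.3, -0.1]
width: 0.0738
grasp_force: 0.0
clock: 19.47
position: [0.6052, -0.2329, 0.1526]
eef_rot: [0.707, 0.707, 0.0, 0.001]
ft_force: [0.7, -0.3, 0.9]
width: 0.0933
grasp_force: 0.0
clock: 19.88
position: [0.4821, -0.1584, 0.1874]
eef_rot: [0.707, 0.708, 0.0, 0.001]
ft_force: [-0.5, -0.1, -0.1]
width: 0.093
grasp_force: 0.0
clock: 20.3
position: [0.3629, -0.0873, 0.21]
eef_rot: [0.707, 0.707, 0.0, 0.001]
ft_force: [0.1, 0.7, 0.5]
width: 0.0929
grasp_force: 0.0
```

View pics/t4.png

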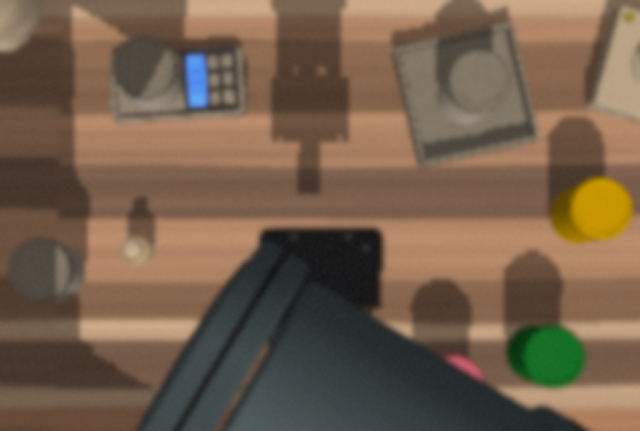

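View pics/s4.png

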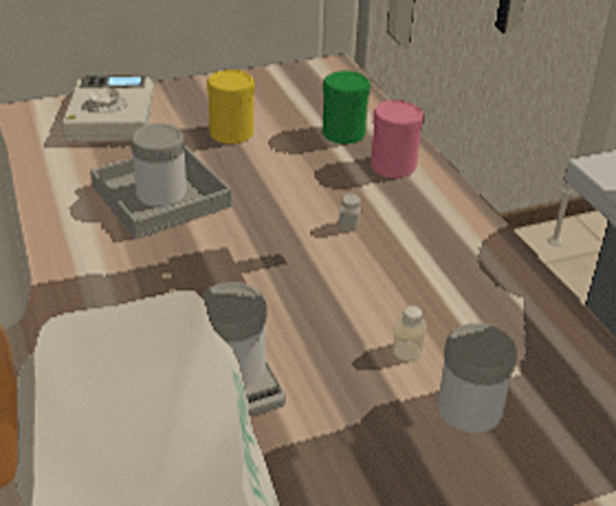

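The heavy tin is upright on the plate (lid at (144,66) in the top crop) and the light one upright in the tray (lid at (478,82)). The third tin and both bottles stand untouched, and the arm is clear.

```bash
python3 -c "
from workcell import env;print(env.hand_in())"
```

```text
the job is handed in; nothing more can be done
None
```

I stood the heaviest tin (about 6–8 N when lifted) on the scale's plate and the lightest (about 1 N) in the tray, left the third where it stood without lifting it, and handed the job in at about 20 s with both bottles still standing.

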